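# Press a lens barrel into the V-block of a bench clamp

## Robot

A 6-joint arm with a two-finger parallel gripper is mounted at the origin on the work surface. World frame = base frame: x ahead of the robot, y to its left, z up, the work surface at z = 0. Lengths are in m, angles in rad, forces in N, time in s.
With the tool pointing down it reaches from about 0.275 to 0.775 m from the base axis. Payload 14.6 kg.
Tool frame: the origin (TCP) lies midway between the tips of the shut fingers; the grasp point (between the pads) lies 19 mm behind it (arm.tcp_to_grasp is the distance from the TCP to the grasp point, in m); z points along the fingers, y is the line along which they close (so a half turn about z gives the same grasp; the last joint's range is limited). The gripper opens to 85 mm and grips with 20 to 120 N. Pads are 22 mm wide; open, the fingers measure 114 mm over their backs; the gripper's body (76 mm by 85 mm) begins 54 mm behind the grasp point. The pads swing forward as they close: fully open they stand 13 mm farther back than shut.
Start: joints at [-1.324, 0.263, -0.048, 1.259, 0, 1.415], TCP at [0.205, -0.483, 0.231] pointing down, gripper open.
Joint ranges: [-2.65, 2.65], [-0.89, 1.7], [-1.18, 1.37], [-2.13, 2.11], [-1.35, 1.29], [-3.14, 3.14]. Speed limits (rad/s): [1.89, 1.89, 2.57, 2.79, 3.14, 3.14].

## Interface

Orientations are given as a unit quaternion [x, y, z, w].
In Python, from station import arm, imaging, workorder gives the robot as it stands.
- The arm moves only by the tool send_rows, never from a script. Its argument "steps" is a list of rows, each a list of 7 numbers: the finger opening in cm, from 0 to 8.54, then the shift along the tool's x, y, z in cm, then the turn, a rotation vector about the tool's x, y, z in rad. A call has 1 to 12 rows; each row shifts and turns the commanded pose from where the row before left it, along the tool's axes as they then stand; what a row does not reach is not made up. A row lasts 1/8 s, in which the tool goes at most 62.5 mm and 10.7 degrees, less where a joint would pass 70% of its speed; a pose out of reach is approached as far as the arm can. A call with a gripper value outside its range is refused whole. The fingers move at their own pace and stop on an object; "force" is the grip in N (left out, the last holds). Time passes only in rows, so rows that do not move let the fingers close. It gives the time, the measured TCP pose, the force, the opening and the grip force at its end, in the units of the state.
- arm.read_state(): the state, without advancing time (a new reading comes with each control period).
- imaging.grab_frame(name): name is "side" or "top"; returns a dict with "color" (400x640x3 uint8, red, green, blue), "fovy" (degrees; the focal length in pixels is half the picture's height over the tangent of half this angle, whatever the lens; pixels are square), "cx", "cy" (the principal point, pixels), "world_from_camera" (4x4, takes a point from camera to world coordinates). Camera axes: x right, y up, looking along -z (the intrinsics and any distortion apply to the point x, -y, -z); pixel columns grow to the right and rows downward; lengths in m; the calibration is good to about 2 mm. A picture is of the moment at which its call begins. There is no depth.
- workorder.close_job(): hands the job in; it is judged then, once.
The state is a dict: "time_s": time; "joint_pos": joint angles; "joint_velocities": joint speeds; "joint_torque": joint torques, N m; "position": TCP position; "orientation": TCP orientation; "force": force on the tool from outside, world axes, zero at the start; "moment": the same for the moment, N m; "gripper_width": finger opening in m; "grasp_force": force on a finger pad.
Only numpy, scipy, OpenCV 4.12 (cv2) and the standard library are available. Lean on these libraries where they do the work, as an engineer would, in place of code of your own. Each camera call takes 0.05 s, during which the arm holds its last target. There are 200 camera calls.

## Task

The glued lens barrel of the workshop's magnifier has to set under pressure: lift it off its little wooden rest, lay it lengthways in the middle of the V-block (either end first) and let go of it, then swing the clamp arm over it right up to its stop. Finally push the clamp's knob down so that the rubber pad presses the barrel firmly onto both sides of the V, and finish while still holding the knob down, since it springs up when released. Leave the tin, the dropper bottle, the sanding block and the brush where they are.

Things in the scene. Friction and masses are not known exactly. Their poses are not given: they have to be found in the camera images.
- barrel_center (a point): centre of the loose lens barrel, on its axis. Bright aluminium cylinder with black rings and a lens in each end: main part 44 mm in diameter and 60 mm long (30 mm each way from this point along its own y axis, which is the cylinder axis, level), and beyond the +y end a dark threaded neck 36 mm in diameter, 8 mm long. About 0.16 kg. It starts lying with its axis 32 mm above the table.
- barrel: the same lens barrel, with its origin and axes as barrel_center
- rest: low wooden rest on which the barrel starts, fixed: board 60 x 84 mm, 4 mm thick, with two round rods of 10 mm along its y axis, 28 mm apart, tops 14 mm above the table. Origin at the centre of its underside; the barrel lies over it along its y axis, within 5 mm of its middle
- vee_axis (a point): where the barrel's centre belongs: mid V, 55 mm above the table. The V runs along this frame's y axis (level), z up. Steel V-block 40 mm long along y, 53 mm wide; 90 degree groove open upward, its upper edges 10 mm below this point and 21 mm to either side: fingers across the barrel clear it if their tips reach at most 9 mm below the barrel's axis
- press: fixed base plate of the clamp, dark steel, 10 mm thick; origin at the table straight below vee_axis, same axes. It reaches 50 mm each way along x, and from -64 to +160 mm along y. The swing arm's upright post, 24 mm thick, stands at y = +125 mm
- vee_near: the V's sloping side on the -x side of vee_axis (origin straight below vee_axis, at the table)
- vee_far: the V's sloping side on the +x side of vee_axis (origin straight below vee_axis, at the table)
- swing_hinge (a point): vertical hinge axis of the clamp's swing arm, 100 mm above the table (half the arm's height); axes as vee_axis. The arm is a grey level bar 18 mm wide, 16 mm high (92 to 108 mm above the table), reaching 138 mm from the hinge, with the knob 125 mm from it; a round grey hub 36 mm wide at the hinge tops out 114 mm above the table
- swing_arm (a joint): angle of the swing arm, rad: 0 = closed at its stop, pointing along -y of swing_hinge with pad and knob over the middle of the V; positive = swung out (clockwise seen from above); at 1.57 it points along -x of swing_hinge. Range 0 to 2.2. Slight friction (0.1 N m): it stays where it is left. Push the bar's side to move it
- knob_top (a point): centre of the top of the clamp's round black knob, 32 mm in diameter, 12 mm thick, on a 10 mm upright stem through the arm; the top is 148 mm above the table while the knob is up
- plunger (a joint): how far the knob is down, m: 0 = up, 0.024 = lower stop. A spring (about 2 N, 0.1 N more per mm) drives it up when released. Closed over a seated barrel, the pad meets it at 0.010; then the pad's own spring yields 8 mm more, its force on the barrel rising from 3 to 11 N; solid at 0.018. Push the knob down 15 to 18 mm (about 11 to 15 N in all)
- pad: round rubber pad, 24 mm in diameter, 5 mm thick, under the arm on the knob's stem; its underside is 87 mm above the table while the knob is up (origin on the stem axis, 13 mm above the underside). A seated barrel's top is at 77 mm
- tin: bystander: open steel tin, 68 mm in diameter, 85 mm tall, standing near the rest; origin at the centre of its underside
- dropper: bystander: white dropper bottle, 38 mm in diameter, 82 mm tall; origin at the centre of its underside
- sanding_block: bystander: cork sanding block 70 x 40 x 25 mm; origin at the centre of its underside
- brush: bystander: paint brush lying flat beyond the clamp; origin near its middle, long axis x

How it is judged:
On the way, in this order (a step that is already met when the one before it is completed fails the run):
1. the lens barrel lies in the V-block and is let go (x of barrel_center in the frame of vee_axis between -0.003 and 0.003 m and y of barrel_center in the frame of vee_axis between -0.012 and 0.012 m and z of barrel_center in the frame of vee_axis between -0.004 and 0.003 m and angle between the y axis of barrel_center and the y axis of vee_axis, either way round below 0.06 rad and contact force between the fingers and barrel below 0.1 N and linear speed of barrel below 0.02 m/s), for 0.2 s.
2. the swing arm is closed over it (value of joint swing_arm below 0.08 rad), for 0.1 s.
At the end, for the whole second after the job is handed in: Barrel at rest in the V, untouched by fingers, within 3 mm sideways, 12 mm lengthways, -4/+3 mm in height, 0.06 rad of the V; arm within 0.08 rad of its stop; knob held down over 10 mm, pad pressing the barrel with over 4 N, each side of the V bearing over 2.5 N (x of barrel_center in the frame of vee_axis between -0.003 and 0.003 m and y of barrel_center in the frame of vee_axis between -0.012 and 0.012 m and z of barrel_center in the frame of vee_axis between -0.004 and 0.003 m and angle between the y axis of barrel_center and the y axis of vee_axis, either way round below 0.06 rad and contact force between the fingers and barrel below 0.1 N and value of joint swing_arm below 0.08 rad and value of joint plunger above 0.01 m and contact force between pad and barrel above 4 N and contact force between each of vee_near, vee_far and barrel above 2.5 N and linear speed of barrel below 0.01 m/s); the arm keeps its last pose, push and grip.
It fails at once if the tin is displaced by more than 30 mm (distance of tin from where it was at the start of the episode above 0.03 m).
It fails at once if the dropper is displaced by more than 30 mm (distance of dropper from where it was at the start of the episode above 0.03 m).
It fails at once if the sanding block is displaced by more than 30 mm (distance of sanding_block from where it was at the start of the episode above 0.03 m).
It fails at once if the brush is displaced by more than 30 mm (distance of brush from where it was at the start of the episode above 0.03 m).
It also fails if it takes over 64 s, if anything falls off the work surface, if the arm or the gripper's body presses on something with over 40 N, if the wrist force passes 120 N, or if a joint passes its speed limit or range.

## Working session

There is one attempt and no reset: what is moved stays moved. The work goes in short steps, Python scripts to look and compute and a tool call to move; the robot and the scene stay as the last step left them, time stands still between calls to the robot, and variables do not carry over. Pictures are saved under pics/ and viewed, at most 10 in all, crops included, and the job is handed in when it is done.

Besides the shell and the picture viewer there is one more tool, called after "Call:" by a JSON object that holds its "fn" and its "kwargs", one argument or row to a line. send_rows: Moves the arm, as the interface text tells. Its arguments: {"type":"object","properties":{"steps":{"type":"array","items":{"type":"array","items":{"type":"number"}}},"force":{"type":"number"}},"required":["steps"]}

```bash
mkdir -p pics; ls; python3 - <<'E'
from station import arm, imaging
import cv2,numpy as np
for n in("top","side"):
    f=imaging.grab_frame(n); cv2.imwrite(f"pics/{n}0.png",f["color"][:,:,::-1])
    print({k:(v.tolist() if hasattr(v,'tolist') else v) for k,v in f.items() if k!="color"})
print(arm.read_state())
E
```

```text
pics
{'fovy': 55.011406460633054, 'cx': 325.9692215774903, 'cy': 199.7757110728829, 'world_from_camera': [[0.015390290486441274, 0.9983983529641974, -0.054441415825830466, 0.5072093159168608], [-0.999615611114559, 0.01661909610173136, 0.022190891393285585, -0.05848662176674083], [0.02306011653938751, 0.0540789648859836, 0.9982703524507028, 0.9869016788606984], [0.0, 0.0, 0.0, 1.0]]}
{'fovy': 56.464213761322206, 'cx': 320.35979316155374, 'cy': 199.65869271659233, 'world_from_camera': [[-0.9685044558701268, 0.12942156195544918, -0.21271854235285037, 0.38233194892242445], [-0.2489893457999192, -0.4970394317097311, 0.8312376970540952, 0.6022281938668772], [0.0018505777038083596, 0.8580220641840626, 0.5136094943977212, 0.5393652022845872], [0.0, 0.0, 0.0, 1.0]]}
{'time_s': 0.1, 'joint_pos': array([-1.32430512e+00,  2.63489020e-01, -4.88296990e-02,  1.25939378e+00,
        1.04374025e-05,  1.41550470e+00]), 'joint_velocities': array([ 0.00049273, -0.00133302,  0.00438753, -0.00044458,  0.00129885,
       -0.00068463]), 'joint_torque': array([ 3.96570016e-03, -6.38576674e+01,  3.85066938e+01,  1.00059668e-02,
       -5.09322206e-05,  5.32951219e-06]), 'position': array([ 0.20525347, -0.4829725 ,  0.23088203]), 'orientation': array([ 9.79888989e-01,  1.99542874e-01, -1.56680299e-05, -4.57845934e-04]), 'force': array([-0.64029082,  0.60183486,  0.55832682]), 'moment': array([ 0.00572374, -0.04517614, -0.02006607]), 'grasp_force': 0.0, 'gripper_width': 0.0853960589732863}
```

View pics/top0.png

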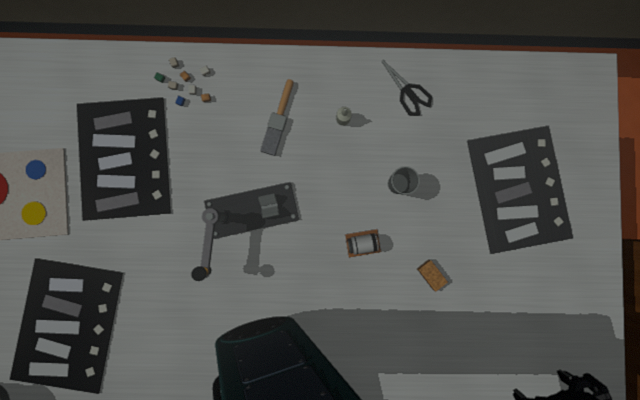

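View pics/side0.png

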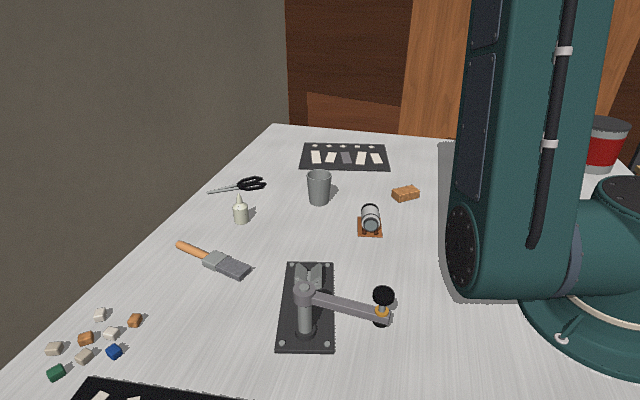

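Top view: barrel on its rest at about (362,243), tin (403,181), cork (434,275), V-block (268,204), hinge (210,215), knob (200,273). The side view shows the same layout, with the barrel at (370,218). I'll crop and enlarge for accurate features.

```bash
cat > h.py <<'E'
import numpy as np,cv2
from station import arm,imaging
class Cam:
    def __init__(s,n):
        f=imaging.grab_frame(n); s.im=f["color"]; s.M=np.array(f["world_from_camera"]); s.f=200/np.tan(np.radians(f["fovy"]/2)); s.c=(f["cx"],f["cy"])
    def ray(s,u,v):
        d=s.M[:3,:3]@np.array([(u-s.c[0])/s.f,-(v-s.c[1])/s.f,-1]); return s.M[:3,3],d
    def plane(s,u,v,z):
        o,d=s.ray(u,v); return o+d*(z-o[2])/d[2]
    def px(s,p):
        q=s.M[:3,:3].T@(np.array(p)-s.M[:3,3]); return s.c[0]+s.f*q[0]/-q[2], s.c[1]-s.f*q[1]/-q[2]
    def crop(s,u0,v0,u1,v1,k,name):
        a=s.im[v0:v1,u0:u1,::-1]; a=cv2.resize(a,None,fx=k,fy=k,interpolation=cv2.INTER_CUBIC)
        a=cv2.convertScaleAbs(a,alpha=1.5); cv2.imwrite(f"pics/{name}.png",a)
        return a
E
python3 - <<'E'
from h import *
t=Cam("top"); s=Cam("side")
a=t.crop(190,170,310,290,5,"tc1"); 
b=t.crop(335,215,395,275,6,"x"); 
c=np.zeros((600,800,3),np.uint8); c[:600,:600]=a
cv2.imwrite("pics/tc.png",c[:, :600])
d=s.crop(270,255,400,355,6,"sc")
e=t.crop(335,220,395,265,10,"bc")
E
```

```text
(no output)
```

View pics/tc.png

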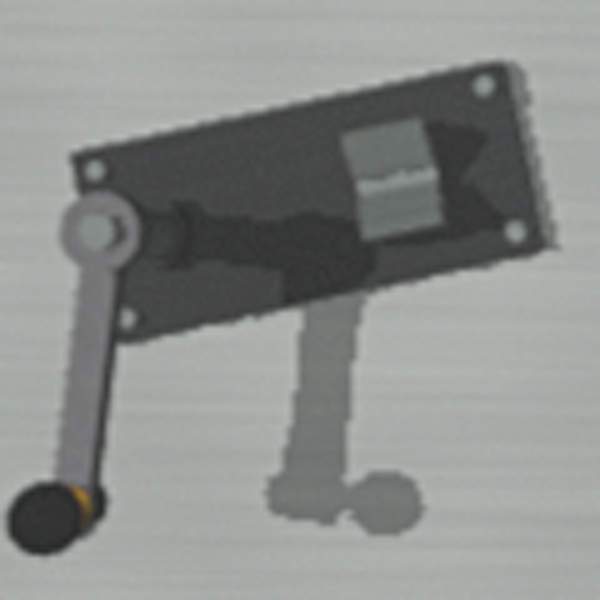

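View pics/sc.png

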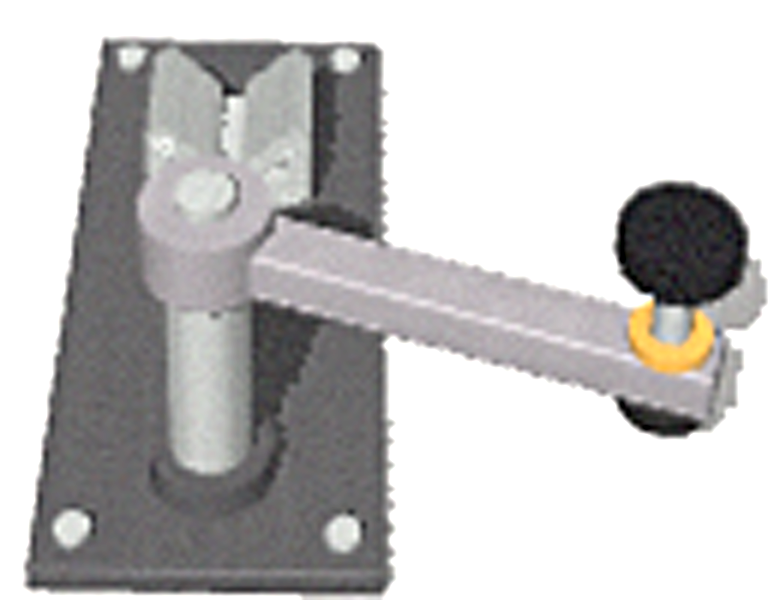

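View pics/bc.png

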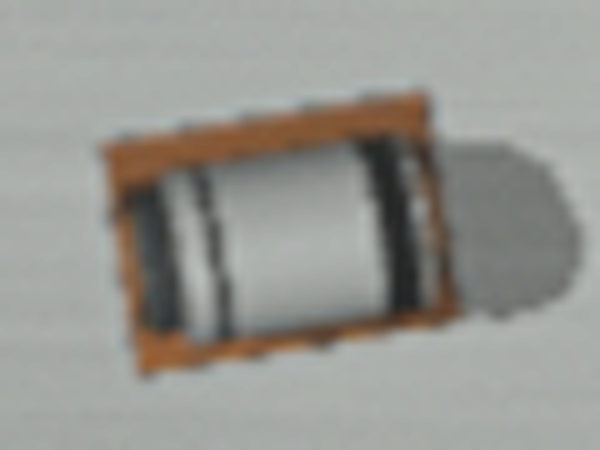

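Top crop: plate corners (73,155), (508,60), (545,248), (112,343); V-block top corners (342,137), (420,117), (443,222), (367,241). The barrel's neck points left (+y), its body runs x≈180–440, and the rest corners are visible. The side crop gives the hinge, screws and knob.

```bash
cat >> h.py <<'E'
def un(p,o,k): return [((a+.5)/k-.5+o[0],(b+.5)/k-.5+o[1]) for a,b in p]
E
python3 - <<'E'
from h import *
np.set_printoptions(precision=4,suppress=True)
t=Cam("top"); s=Cam("side")
P=lambda c,pts,o,k,z: np.array([c.plane(u,v,z) for u,v in un(pts,o,k)])[:,:2]
o=(190,170)
for nm,pl in(("plate top",P(t,[(73,155),(508,60),(545,248),(112,343)],o,5,.01)),("screws top",P(t,[(95,170),(484,84),(515,231),(127,318)],o,5,.012)),
  ("screws side",P(s,[(130,56),(344,59),(343,532),(71,528)],(270,255),6,.012)),
  ("vblock",P(t,[(342,137),(420,117),(443,222),(367,241)],o,5,.045)),
  ("rest",P(t,[(103,148),(428,92),(458,312),(145,375)],(335,220),10,.004))):
    print(nm,pl.mean(0),[np.linalg.norm(pl[i]-pl[i-1]) for i in range(4)]); print(pl.tolist())
pl=P(t,[(73,155),(508,60),(545,248),(112,343)],o,5,.01)
y=pl[0]+pl[3]-pl[1]-pl[2]; y/=np.linalg.norm(y); c=pl.mean(0)
print("y ang",np.arctan2(y[1],y[0]),"vee",c-.048*y,"hinge",c+.077*y)
print("hinge top",P(t,[(100,230)],o,5,.114),"side",P(s,[(206,195)],(270,255),6,.117))
print("knob top",P(t,[(45,518)],o,5,.148),"side",P(s,[(682,240)],(270,255),6,.148))
b=P(t,[(215,165),(360,140),(225,340),(390,315),(172,252),(440,228)],(335,220),10,.032)
print("barrel edges",b.tolist(), "c",b[4:].mean(0), "len",np.linalg.norm(b[4]-b[5]))
m=b[:4].mean(0); print(m)
for a in (b[0]-b[1],b[2]-b[3]): print(np.arctan2(a[1],a[0]))
for n,uv in (("tin",(403,180)),("cork",(434,275)),("drop",(344,117))): print(n,t.plane(*uv,.03))
E
```

```text
plate top [0.5319 0.1076] [np.float64(0.09705887270084512), np.float64(0.22473193091942822), np.float64(0.09762457970069814), np.float64(0.22266222581452894)]
[[0.5532713628995007, 0.22775006212977258], [0.6054012429904196, 0.009147874637329849], [0.5099912632325675, -0.011528061238567235], [0.45887160017433387, 0.20518660567046534]]
screws top [0.5321 0.1095] [np.float64(0.07642411954158362), np.float64(0.20053498422386853), np.float64(0.07636152026675544), np.float64(0.19939690811159042)]
[[0.5457827774991052, 0.2158948389392222], [0.592739349177095, 0.020934944925307113], [0.5183461749788267, 0.0037088771744763632], [0.4715937347467747, 0.1975473055028407]]
screws side [0.534  0.1119] [np.float64(0.19970892842629076), np.float64(0.07629694302187706), np.float64(0.19947730270125225), np.float64(0.07612535965615011)]
[[0.5943711679132836, 0.023646481178521195], [0.5201293769133243, 0.006057280412087418], [0.47365654637742727, 0.20004560561478824], [0.5476777523993475, 0.21782006599587023]]
vblock [0.5424 0.0617] [np.float64(0.05239779969422448), np.float64(0.03926018283737743), np.f
[... 504 characters left out ...]
22121512563545864], [0.4157539623075647, -0.14136362505044878]]
y ang 1.8036755659822044 vee [0.543  0.0609] hinge [0.5141 0.1826]
hinge top [[0.5147 0.1841]] side [[0.5153 0.1866]]
knob top [[0.3904 0.1942]] side [[0.391 0.203]]
barrel edges [[0.4703688660975322, -0.1557763006976127], [0.47708145657844414, -0.1918133219168072], [0.42723088126130276, -0.1587387851453157], [0.43394232726374316, -0.19966648951497118], [0.44873103100743356, -0.14533742005657252], [0.4555919566438529, -0.21193426218798983]] c [ 0.4522 -0.1786] len 0.06694932174761292
[ 0.4522 -0.1765]
1.7549551033008113
1.7333326967068052
tin [ 0.6124 -0.2727  0.03  ]
cork [ 0.3767 -0.3512  0.03  ]
drop [ 0.7697 -0.1221  0.03  ]
```

Top and side views agree to about 2 mm. Averaged estimates: V at (0.5435, 0.063), V direction 1.807 rad, hinge (0.515, 0.1855), barrel (0.453, -0.1755), barrel direction about 1.755 rad. Now I turn the tool, then travel above the barrel.

Call:
{"fn": "send_rows", "kwargs": {
  "steps": [
    [8.5, 0, 0, 0, 0, 0, -0.17],
    [8.5, 0, 0, 0, 0, 0, -0.17],
    [8.5, 0, 0, 0, 0, 0, -0.17],
    [8.5, 0, 0, 0, 0, 0, -0.17],
    [8.5, 0, 0, 0, 0, 0, -0.17],
    [8.5, 0, 0, 0, 0, 0, -0.17],
    [8.5, 0, 0, 0, 0, 0, -0.17],
    [8.5, 0, 0, 0, 0, 0, -0.163]
  ],
  "force": 30
}}

```text
time_s: 1.3
position: [0.2053, -0.4832, 0.2312]
orientation: [0.637, 0.771, 0.0, -0.0]
force: [-0.1, 0.5, 0.1]
gripper_width: 0.0852
grasp_force: 0.0
```

Call:
{"fn": "send_rows", "kwargs": {
  "steps": [
    [8.5, 2.57, 3, 0, 0, 0, 0],
    [8.5, 2.57, 3, 0, 0, 0, 0],
    [8.5, 2.57, 3, 0, 0, 0, 0],
    [8.5, 2.57, 3, 0, 0, 0, 0],
    [8.5, 2.57, 3, 0, 0, 0, 0],
    [8.5, 2.57, 3, 0, 0, 0, 0],
    [8.5, 2.57, 3, 0, 0, 0, 0],
    [8.5, 2.57, 3, 0, 0, 0, 0],
    [8.5, 2.57, 3, 0, 0, 0, 0],
    [8.5, 2.57, 3, 0, 0, 0, 0],
    [8.5, 0, 0, 0, 0, 0, 0],
    [8.5, 0, 0, 0, 0, 0, 0]
  ]
}}

```text
time_s: 2.8
position: [0.453, -0.1758, 0.2312]
orientation: [0.639, 0.769, -0.0, -0.0]
force: [-0.6, -0.2, 0.3]
gripper_width: 0.0852
grasp_force: 0.0
```

Call:
{"fn": "send_rows", "kwargs": {
  "steps": [
    [8.5, 0, 0, 3, 0, 0, 0],
    [8.5, 0, 0, 3, 0, 0, 0],
    [8.5, 0, 0, 3, 0, 0, 0],
    [8.5, 0, 0, 3, 0, 0, 0],
    [8.5, 0, 0, 3, 0, 0, 0],
    [8.5, 0, 0, 2, 0, 0, 0],
    [8.5, 0, 0, 1.5, 0, 0, 0],
    [8.5, 0, 0, 1.5, 0, 0, 0],
    [8.5, 0, 0, 0.75, 0, 0, 0],
    [8.5, 0, 0, 0, 0, 0, 0]
  ]
}}

```text
time_s: 4.05
position: [0.4528, -0.176, 0.0237]
orientation: [0.639, 0.769, -0.0, -0.0]
force: [-1.0, 0.3, 0.6]
gripper_width: 0.0853
grasp_force: 0.0
```

```bash
python3 - <<'E'
from h import *
t=Cam("top"); s=Cam("side")
a=t.crop(320,200,400,280,5,"a"); b=s.crop(320,160,420,260,4,"b")
cv2.imwrite("pics/g1.png",np.hstack([a,b]))
E
```

```text
(no output)
```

View pics/g1.png

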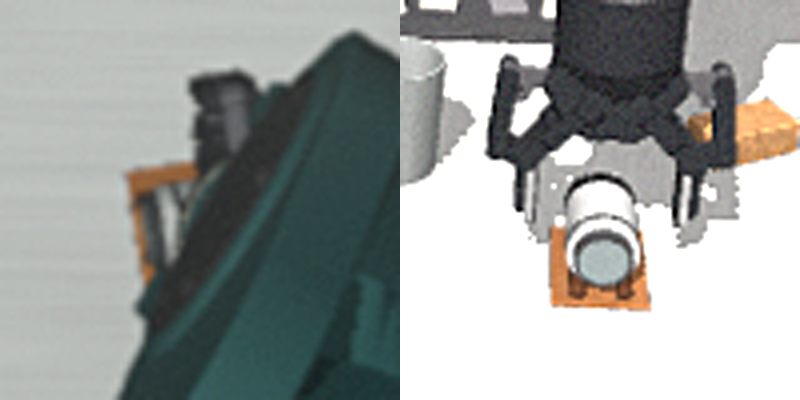

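The side crop shows the open fingers straddling the barrel evenly (finger pads at about x 530 and 685, barrel at about 605). Closing and lifting.

Call:
{"fn": "send_rows", "kwargs": {
  "steps": [
    [3.5, 0, 0, 0, 0, 0, 0],
    [3.5, 0, 0, 0, 0, 0, 0],
    [3.5, 0, 0, 0, 0, 0, 0],
    [3.5, 0, 0, 0, 0, 0, 0],
    [3.5, 0, 0, 0, 0, 0, 0],
    [3.5, 0, 0, 0, 0, 0, 0],
    [3.5, 0, 0, 0, 0, 0, 0],
    [3.5, 0, 0, 0, 0, 0, 0]
  ],
  "force": 40
}}

```text
time_s: 5.15
position: [0.4543, -0.1759, 0.0243]
orientation: [0.639, 0.769, 0.0, 0.001]
force: [6.1, 1.0, 5.1]
gripper_width: 0.0427
grasp_force: 41.0
```

Call:
{"fn": "send_rows", "kwargs": {
  "steps": [
    [3.5, 0, 0, -1, 0, 0, 0],
    [3.5, 0, 0, -2, 0, 0, 0],
    [3.5, 0, 0, -3, 0, 0, 0],
    [3.5, 0, 0, -3, 0, 0, 0],
    [3.5, 0, 0, -3, 0, 0, 0],
    [3.5, 0, 0, 0, 0, 0, 0],
    [3.5, 0, 0, 0, 0, 0, 0]
  ]
}}

```text
time_s: 6.02
position: [0.4526, -0.1754, 0.1431]
orientation: [0.639, 0.769, -0.0, -0.001]
force: [0.6, 0.4, -2.3]
gripper_width: 0.0427
grasp_force: 41.3
```

```bash
python3 - <<'E'
from h import *
s=Cam("side")
s.crop(320,130,440,230,5,"g2")
print(arm.read_state()["position"],arm.read_state()["orientation"])
E
```

```text
[ 0.45249868 -0.17529627  0.14281132] [ 6.39171039e-01  7.69064031e-01 -2.25327318e-04 -9.20476241e-04]
```

View pics/g2.png

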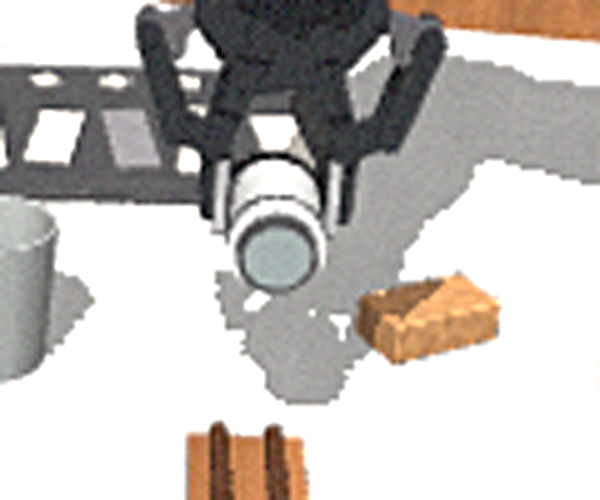

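Barrel held and level; neck face centre at crop (278,255). Use it to check the barrel's lengthwise position in the grip.

```bash
python3 - <<'E'
from h import *
np.set_printoptions(precision=4,suppress=True)
s=Cam("side")
u,v=un([(278,255)],(320,130),5)[0]
p=s.plane(u,v,.1506); ax=np.array([np.cos(1.754),np.sin(1.754),0])
tcp=np.array([.4525,-.1753,.1506])
print(p,"center",p-.038*ax,"along",(p-.038*ax-tcp)@ax)
st=1.807; x=np.array([np.sin(st),-np.cos(st)])
for phi in(1.807,):
    d=np.array([.5435,.063])-np.array([.4528,-.1757]); print("tool shift x,y", d@[np.cos(phi),np.sin(phi)], d@[np.sin(phi),-np.cos(phi)])
E
```

```text
[ 0.4459 -0.1376  0.1506] center [ 0.4528 -0.1749  0.1506] along 0.000290128313395313
tool shift x,y 0.21084708950212505 0.14404056667648482
```

Call:
{"fn": "send_rows", "kwargs": {
  "steps": [
    [3.5, 0, 0, 0, 0, 0, -0.053],
    [3.5, 2.12, 1.457, 0, 0, 0, 0],
    [3.5, 2.12, 1.457, 0, 0, 0, 0],
    [3.5, 2.12, 1.457, 0, 0, 0, 0],
    [3.5, 2.12, 1.457, 0, 0, 0, 0],
    [3.5, 2.12, 1.457, 0, 0, 0, 0],
    [3.5, 2.12, 1.457, 0, 0, 0, 0],
    [3.5, 2.12, 1.457, 0, 0, 0, 0],
    [3.5, 2.12, 1.457, 0, 0, 0, 0],
    [3.5, 2.12, 1.457, 0, 0, 0, 0],
    [3.5, 2.12, 1.457, 0, 0, 0, 0],
    [3.5, 0, 0, 0, 0, 0, 0]
  ]
}}

```text
time_s: 7.62
position: [0.5449, 0.0658, 0.1427]
orientation: [0.618, 0.786, -0.0, -0.001]
force: [0.1, -0.6, -1.9]
gripper_width: 0.0424
grasp_force: 41.2
```

Call:
{"fn": "send_rows", "kwargs": {
  "steps": [
    [3.5, 0, 0, 2, 0, 0, 0],
    [3.5, 0, 0, 2, 0, 0, 0],
    [3.5, 0, 0, 2, 0, 0, 0],
    [3.5, 0, 0, 1.5, 0, 0, 0],
    [3.5, 0, 0, 0, 0, 0, 0],
    [3.5, 0, 0, 0, 0, 0, 0],
    [3.5, 0, 0, 0, 0, 0, 0]
  ]
}}

```text
time_s: 8.5
position: [0.5454, 0.0645, 0.0694]
orientation: [0.619, 0.786, 0.0, 0.0]
force: [-1.2, -0.3, -1.5]
gripper_width: 0.0429
grasp_force: 41.3
```

```bash
python3 - <<'E'
from h import *
s=Cam("side")
s.crop(270,215,370,315,6,"g3")
s=arm.read_state();print(s["position"],s["orientation"],s["force"])
E
```

```text
[0.54534951 0.06453507 0.06930989] [6.18577633e-01 7.85723576e-01 2.34371172e-04 3.44532280e-04] [-0.77359907  0.62290088 -1.15229593]
```

View pics/g3.png

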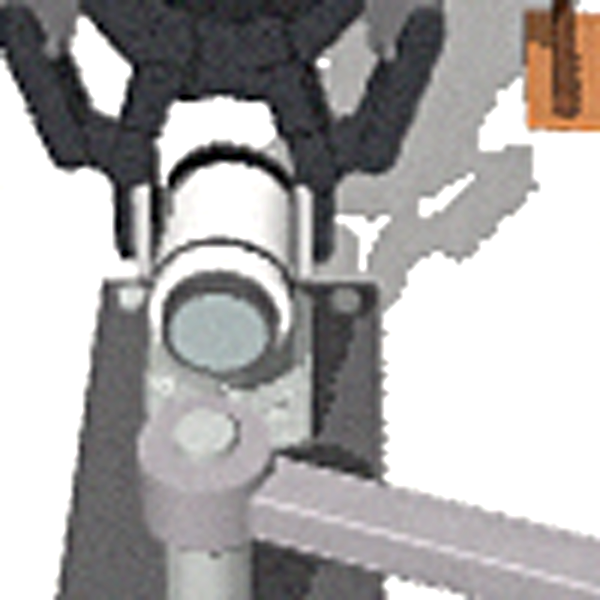

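Barrel hovers over the V, neck face centre at about crop (222,323); the fingers are outside the V's sides. Numeric check against the V in the same camera:

```bash
python3 - <<'E'
from h import *
np.set_printoptions(precision=4,suppress=True)
s=Cam("side"); y=np.array([np.cos(1.807),np.sin(1.807)]); x=np.array([y[1],-y[0]])
u,v=un([(222,323)],(270,215),6)[0]
d=s.plane(u,v,.077)[:2]-np.array([.5452,.0652]); print("in vee x,y", d@x, d@y-.038)
E
```

```text
in vee x,y 1.5459240943829913e-05 -0.002410258748877868
```

Call:
{"fn": "send_rows", "kwargs": {
  "steps": [
    [3.5, 0.2, 0, 0.7, 0, 0, 0],
    [3.5, 0, 0, 0.7, 0, 0, 0],
    [3.5, 0, 0, 0.4, 0, 0, 0],
    [3.5, 0, 0, 0.3, 0, 0, 0],
    [3.5, 0, 0, 0, 0, 0, 0],
    [3.5, 0, 0, 0, 0, 0, 0]
  ]
}}

```text
time_s: 9.35
position: [0.5442, 0.0665, 0.0477]
orientation: [0.619, 0.786, -0.0, -0.0]
force: [-3.4, -1.1, 1.9]
gripper_width: 0.0425
grasp_force: 41.4
```

Call:
{"fn": "send_rows", "kwargs": {
  "steps": [
    [4.6, 0, 0, 0, 0, 0, 0],
    [5, 0, 0, 0, 0, 0, 0],
    [5.5, 0, 0, 0, 0, 0, 0],
    [6.5, 0, 0, 0, 0, 0, 0],
    [7.5, 0, 0, 0, 0, 0, 0],
    [8.5, 0, 0, 0, 0, 0, 0],
    [8.5, 0, 0, 0, 0, 0, 0],
    [8.5, 0, 0, 0, 0, 0, 0]
  ]
}}

```text
time_s: 10.35
position: [0.5446, 0.0666, 0.0478]
orientation: [0.619, 0.786, 0.0, -0.0]
force: [-0.2, -0.1, -0.0]
gripper_width: 0.085
grasp_force: 0.0
```

Call:
{"fn": "send_rows", "kwargs": {
  "steps": [
    [8.5, 0, 0, -1, 0, 0, 0],
    [8.5, 0, 0, -2, 0, 0, 0],
    [8.5, 0, 0, -4, 0, 0, 0],
    [8.5, 0, 0, -4, 0, 0, 0],
    [8.5, 0, 0, -4, 0, 0, 0],
    [8.5, 0, 0, -2, 0, 0, 0],
    [8.5, 0, 0, 0, 0, 0, 0]
  ]
}}

```text
time_s: 11.22
position: [0.5453, 0.0666, 0.2195]
orientation: [0.619, 0.786, 0.001, 0.001]
force: [0.2, 0.0, -1.1]
gripper_width: 0.085
grasp_force: 0.0
```

```bash
python3 - <<'E'
from h import *
s=Cam("side"); t=Cam("top")
a=s.crop(270,225,400,345,4,"g4"); b=t.crop(190,170,310,290,2,"x")
c=np.zeros((480,760,3),np.uint8); c[:,:520]=a; c[:240,520:]=b; cv2.imwrite("pics/g4.png",c)
s=arm.read_state();print(s["position"],s["orientation"],s["force"],s["gripper_width"])
E
```

```text
[0.54437496 0.06656556 0.21740443] [ 6.18552913e-01  7.85743129e-01 -1.06284876e-04 -1.34467518e-04] [-0.68590284  0.25061619  0.09678291] 0.08486705557840547
```

View pics/g4.png

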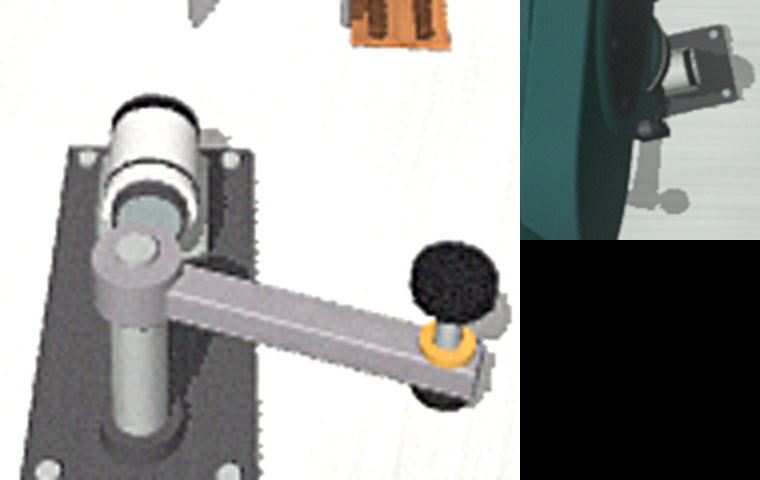

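Barrel is seated in the V. Now shut the fingers, turn so the linkage clears the knob, and go behind the arm (about 1.9 rad open, pushing at 70 mm from the hinge).

Call:
{"fn": "send_rows", "kwargs": {
  "steps": [
    [0, 0, 0, 0, 0, 0, -0.1774],
    [0, 0, 0, 0, 0, 0, -0.1774],
    [0, 0, 0, 0, 0, 0, -0.1774],
    [0, 0, 0, 0, 0, 0, -0.1774],
    [0, 0, 0, 0, 0, 0, -0.1774],
    [0, 0, 0, 0, 0, 0, -0.1774],
    [0, 0, 0, 0, 0, 0, -0.1776]
  ]
}}

```text
time_s: 12.2
position: [0.5441, 0.0666, 0.2166]
orientation: [0.043, 0.999, -0.0, -0.001]
force: [0.3, -0.5, -0.0]
gripper_width: -0.0001
grasp_force: 0.0
```

Call:
{"fn": "send_rows", "kwargs": {
  "steps": [
    [0, 2.2, 3.2, 0, 0, 0, 0],
    [0, 2.2, 3.2, 0, 0, 0, 0],
    [0, 2.2, 3.2, 0, 0, 0, 0],
    [0, 2.2, 3.2, 0, 0, 0, 0],
    [0, 2.2, 3.3, 0, 0, 0, 0],
    [0, 0, 0, 3, 0, 0, 0],
    [0, 0, 0, 3, 0, 0, 0],
    [0, 0, 0, 3, 0, 0, 0],
    [0, 0, 0, 2, 0, 0, 0],
    [0, 0, 0, 1.1, 0, 0, 0],
    [0, 0, 0, 0, 0, 0, 0],
    [0, 0, 0, 0, 0, 0, 0]
  ]
}}

```text
time_s: 13.7
position: [0.4501, 0.2371, 0.0973]
orientation: [0.046, 0.999, 0.0, 0.0]
force: [-0.1, 0.2, 0.6]
gripper_width: 0.0002
grasp_force: 0.0
```

```bash
python3 - <<'E'
from h import *
s=Cam("side")
s.crop(260,215,420,345,4,"g5")
E
```

```text
(no output)
```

View pics/g5.png

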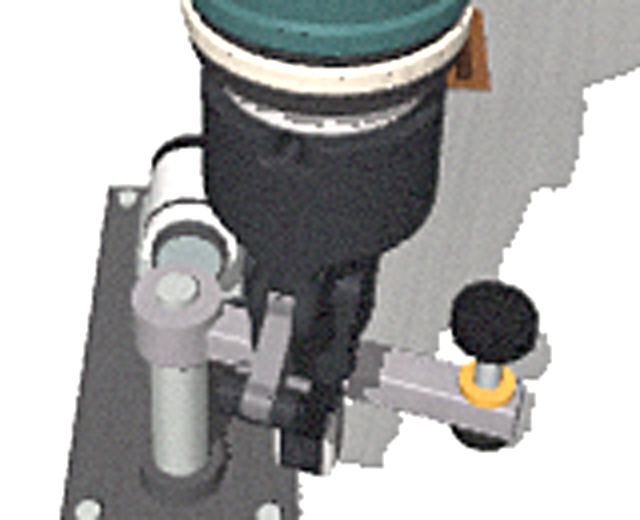

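Shut fingers at crop (305,430) stand behind the bar, between hub (175,290) and knob (495,320). That was the last allowed picture, so from here I check numerically. Sweeping the arm closed.

Call:
{"fn": "send_rows", "kwargs": {
  "steps": [
    [0, 0, -0.8, 0, 0, 0, 0],
    [0, 0, -0.8, 0, 0, 0, 0],
    [0, 0, -0.5, 0, 0, 0, 0],
    [0, 0.2, -0.71, 0, 0, 0, -0.1],
    [0, 0.2, -0.71, 0, 0, 0, -0.1],
    [0, 0.2, -0.71, 0, 0, 0, -0.1],
    [0, 0.2, -0.71, 0, 0, 0, -0.1],
    [0, 0.2, -0.71, 0, 0, 0, -0.1],
    [0, 0.2, -0.71, 0, 0, 0, -0.1],
    [0, 0.2, -0.71, 0, 0, 0, -0.1],
    [0, 0.2, -0.71, 0, 0, 0, -0.1],
    [0, 0.2, -0.71, 0, 0, 0, -0.1]
  ]
}}

```text
time_s: 15.25
position: [0.45, 0.1516, 0.0969]
orientation: [-0.395, 0.919, 0.0, 0.0]
force: [-0.6, 2.0, 0.1]
gripper_width: -0.0
grasp_force: 0.9
```

Call:
{"fn": "send_rows", "kwargs": {
  "steps": [
    [0, 0.2, -0.71, 0, 0, 0, -0.1],
    [0, 0.2, -0.71, 0, 0, 0, -0.1],
    [0, 0.2, -0.71, 0, 0, 0, -0.1],
    [0, 0.2, -0.71, 0, 0, 0, -0.1],
    [0, 0.2, -0.71, 0, 0, 0, -0.1],
    [0, 0.2, -0.71, 0, 0, 0, -0.1],
    [0, 0.2, -0.71, 0, 0, 0, -0.1],
    [0, 0.2, -0.71, 0, 0, 0, -0.1],
    [0, 0.1, -0.36, 0, 0, 0, -0.05],
    [0, 0, 0, 0, 0, 0, 0],
    [0, 0, 0, 0, 0, 0, 0]
  ]
}}

```text
time_s: 16.62
position: [0.498, 0.1145, 0.0968]
orientation: [0.737, -0.676, -0.0, -0.0]
force: [-0.2, -0.6, 0.0]
gripper_width: -0.0002
grasp_force: 0.0
```

Call:
{"fn": "send_rows", "kwargs": {
  "steps": [
    [0, 0.1, -0.36, 0, 0, 0, -0.05],
    [0, 0.1, -0.36, 0, 0, 0, -0.05],
    [0, 0.1, -0.36, 0, 0, 0, -0.05],
    [0, 0, 0, 0, 0, 0, 0],
    [0, 0, 0, 0, 0, 0, 0]
  ]
}}

```text
time_s: 17.25
position: [0.5091, 0.1132, 0.0968]
orientation: [0.785, -0.619, -0.0, -0.0]
force: [-0.2, 0.0, 0.0]
gripper_width: 0.0001
grasp_force: 0.0
```

Call:
{"fn": "send_rows", "kwargs": {
  "steps": [
    [0, 0, -0.2, 0, 0, 0, 0],
    [0, 0, -0.1, 0, 0, 0, 0],
    [0, 0, 0, 0, 0, 0, 0]
  ]
}}

```text
time_s: 17.62
position: [0.5102, 0.1134, 0.0965]
orientation: [0.786, -0.619, -0.001, 0.002]
force: [-11.7, -4.5, 7.5]
gripper_width: 0.0001
grasp_force: 6.8
```

At the stop (about 12 N). Back off, lift, then check the knob position by its dark colour in the side view.

Call:
{"fn": "send_rows", "kwargs": {
  "steps": [
    [0, 0, 0.3, 0, 0, 0, 0],
    [0, 0, 1, 0, 0, 0, 0],
    [0, 0, 1.5, 0, 0, 0, 0],
    [0, 0, 0, -2, 0, 0, 0],
    [0, 0, 0, -4, 0, 0, 0],
    [0, 0, 0, -4, 0, 0, 0],
    [0, 0, 0, -2, 0, 0, 0],
    [0, 0, 0, 0, 0, 0, 0],
    [0, 0, 0, 0, 0, 0, 0]
  ]
}}

```text
time_s: 18.75
position: [0.4842, 0.1071, 0.216]
orientation: [0.786, -0.618, -0.0, 0.0]
force: [-0.4, -0.1, -0.6]
gripper_width: -0.0
grasp_force: 0.0
```

```bash
python3 - <<'E'
from h import *
np.set_printoptions(precision=4,suppress=True)
s=Cam("side"); t=Cam("top")
def blobs(im,lo,hi,u0,v0,u1,v1):
    m=cv2.inRange(cv2.cvtColor(im,cv2.COLOR_RGB2HSV)[v0:v1,u0:u1],lo,hi)
    n,l,st,c=cv2.connectedComponentsWithStats(m)
    return [(st[i].tolist(),(c[i]+[u0,v0]).round(1)) for i in range(1,n) if st[i][4]>15]
v=[.5448,.0645]
print("expect knob px",s.px(v+[.148]),"collar",s.px(v+[.112]))
print("dark",blobs(s.im,(0,0,0),(180,255,45),240,180,360,300))
print("orange",blobs(s.im,(12,120,100),(30,255,255),240,200,360,320))
print(arm.read_state()["position"],arm.read_state()["orientation"])
E
```

```text
expect knob px (np.float64(307.16004594675877), np.float64(225.5820853795744)) collar (np.float64(307.4727911559609), np.float64(241.31112056013927))
dark [([0, 0, 26, 11, 168], array([250.9, 184.9])), ([69, 0, 51, 30, 557], array([335.5, 188.4])), ([95, 16, 2, 18, 21], array([335.2, 204.3])), ([59, 43, 17, 13, 185], array([307.1, 228.8])), ([72, 69, 8, 9, 26], array([314.7, 252.4])), ([76, 83, 16, 37, 197], array([323.3, 285.9])), ([71, 91, 6, 8, 19], array([313.3, 274.5]))]
orange [([63, 40, 10, 7, 42], array([307.4, 243.5]))]
[0.4843 0.1072 0.2159] [ 0.7858 -0.6184 -0.0006  0.0005]
```

Knob at px (307.1,228.8), as expected for a closed arm. Going over the knob and down.

Call:
{"fn": "send_rows", "kwargs": {
  "steps": [
    [0, 2.8, -2.45, 0, 0, 0, 0],
    [0, 2.77, -2.42, 0, 0, 0, 0],
    [0, 0, 0, 2, 0, 0, 0],
    [0, 0, 0, 2, 0, 0, 0],
    [0, 0, 0, 1.5, 0, 0, 0],
    [0, 0, 0, 0.8, 0, 0, 0],
    [0, 0, 0, 0, 0, 0, 0],
    [0, 0, 0, 0, 0, 0, 0]
  ]
}}

```text
time_s: 19.85
position: [0.5456, 0.0646, 0.1542]
orientation: [0.786, -0.618, 0.0, -0.0]
force: [-0.4, 0.5, -0.1]
gripper_width: 0.0002
grasp_force: 0.0
```

Call:
{"fn": "send_rows", "kwargs": {
  "steps": [
    [0, 0, 0, 0.4, 0, 0, 0],
    [0, 0, 0, 0.4, 0, 0, 0],
    [0, 0, 0, 0.4, 0, 0, 0],
    [0, 0, 0, 0.4, 0, 0, 0],
    [0, 0, 0, 0.3, 0, 0, 0],
    [0, 0, 0, 0.2, 0, 0, 0],
    [0, 0, 0, 0, 0, 0, 0],
    [0, 0, 0, 0, 0, 0, 0]
  ]
}}

```text
time_s: 20.85
position: [0.5456, 0.0645, 0.1333]
orientation: [0.786, -0.618, 0.0, -0.0]
force: [-1.3, -0.3, 11.2]
gripper_width: -0.0001
grasp_force: 5.5
```

Call:
{"fn": "send_rows", "kwargs": {
  "steps": [
    [0, 0, 0, 0.1, 0, 0, 0],
    [0, 0, 0, 0.06, 0, 0, 0],
    [0, 0, 0, 0, 0, 0, 0],
    [0, 0, 0, 0, 0, 0, 0],
    [0, 0, 0, 0, 0, 0, 0],
    [0, 0, 0, 0, 0, 0, 0]
  ]
}}

```text
time_s: 21.6
position: [0.5458, 0.0645, 0.1326]
orientation: [0.786, -0.618, 0.001, -0.001]
force: [-4.8, -0.5, 23.7]
gripper_width: -0.0
grasp_force: 11.9
```

Call:
{"fn": "send_rows", "kwargs": {
  "steps": [
    [0, 0, 0, -0.08, 0, 0, 0],
    [0, 0, 0, 0, 0, 0, 0],
    [0, 0, 0, 0, 0, 0, 0],
    [0, 0, 0, 0, 0, 0, 0],
    [0, 0, 0, 0, 0, 0, 0]
  ]
}}

```text
time_s: 22.22
position: [0.5457, 0.0646, 0.1328]
orientation: [0.786, -0.618, 0.001, -0.0]
force: [-2.8, 0.4, 15.4]
gripper_width: -0.0001
grasp_force: 7.5
```

```bash
python3 -c "
from station import arm,workorder
print(arm.read_state()['force']); print(workorder.close_job())"
```

```text
[-2.78605182  0.40203225 15.43721588]
the job is handed in; nothing more can be done
None
```

I handed the job in at about 22 s (limit 64 s), but it returned no verdict. The barrel lies in the V-block, let go, the clamp arm is against its stop, and the knob is held down with about 15 N; I used all 10 pictures before closing the arm, so from there on I checked only force readings and the knob's position in one side image.

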